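# Show a helper what to use for grinding

### The job

Show a helper, who is about to measure out and grind some spice, what to use and in what order: point down with the fingertips at the mouth of the smaller enamel cup, then at the mouth of the stone mortar, then at the middle of the wooden pestle, each time keeping the fingertips about 3 cm above it for a good two seconds. Touch and move nothing, lift well clear between the three, and do not dip down over the larger cup or the steel bowl. Finish still pointing at the pestle.

Things in the scene. Friction and masses are not known exactly. Their poses are not given: they have to be found in the camera images.
- small_cup_mouth (a point): centre of the mouth (rim height) of the smaller white enamel cup: 68 mm across the rim, 60 mm high, a loop handle standing 28 mm out from its side; stands upright on the plank; z axis up
- large_cup_mouth (a point): centre of the mouth (rim height) of the larger white enamel cup, of the same look: 90 mm across, 90 mm high, loop handle standing 28 mm out; a bystander; z axis up
- bowl_mouth (a point): centre of the mouth (rim height) of the shallow stainless steel bowl: 130 mm across, 55 mm high, thin wall; a bystander; z axis up
- mortar_mouth (a point): centre of the mouth (rim height) of the grey, thick-walled stone mortar: 114 mm across the rim, 75 mm high, wall 12 mm thick; z axis up
- pestle_mid (a point): middle of the wooden pestle, on its axis, 16 mm above the plank: lies level on the plank, 130 mm long, 32 mm thick at both ends and 19 mm at the waist; slightly flattened underneath, so it does not roll by itself; its x axis runs along it, z up at the start. Its highest points are 16 mm above this point
- plank: bright green plank lying level on two cinderblocks, 290 mm (x) by 1220 mm (y), its top 128 mm above the work surface; fixed; origin on the work surface under its middle. The cups, bowl, mortar and pestle stand in a row along it in any order, its y axis along the row
- drainer: white plastic dish drainer fixed on the left (+y) end of the plank: 260 mm (x) by 220 mm (y), rim 110 mm above the plank; three plates stand in it, and a grey lid is pinned to its far edge by a spring clip; the highest plate stands 164 mm above the plank; a bystander; origin at the centre of its underside
There are look-alikes about, which are no part of the job. Leave any orange look-alike of the part that bears small_cup_mouth alone.

How it is judged:
By the outcome, as a careful person would: the job done as asked, in the order asked, and still so for the second after the job is handed in, with the robot touching nothing.
It also fails if it takes over 58 s, if anything falls off the work surface, if the arm or the gripper's body presses on something with over 40 N, if the wrist force passes 120 N, or if a joint passes its speed limit or range.

### The arm

A 7-joint arm with a two-finger parallel gripper is mounted at the origin on the work surface. World frame = base frame: x ahead of the robot, y to its left, z up, the work surface at z = 0. Lengths are in m, angles in degrees, forces in N, time in s.
With the tool pointing down it reaches from about 0.425 to 0.95 m from the base axis. Payload 16.7 kg.
Tool frame: the origin (TCP) lies between the finger pads, 19 mm behind the fingertips; this is the grasp point; z points along the fingers, y is the line along which they close (so a half turn about z gives the same grasp; the last joint's range is limited). The gripper opens to 94 mm and grips with 3 to 60 N. Pads are 16 mm wide; open, the fingers measure 119 mm over their backs; the gripper's body (75 mm by 177 mm) begins 78 mm behind the grasp point.
Start: joints at [-73.138, 24.414, 4.234, 92.017, -1.954, 63.644, -3.845], TCP at [0.29, 0.61, 0.224] pointing down, gripper open.
Joint ranges: [-163.25, 163.25], [-28.42, 122.38], [-70.27, 78.77], [12.13, 141.07], [-58.53, 238.53], [9.26, 117.41], [-156.51, 156.51]. Speed limits (degrees/s): [108.29, 108.29, 136.94, 136.94, 172.46, 172.46, 172.46].

### API

Orientations are given as [roll, pitch, yaw] about the fixed x, y, z axes, in that order (R = Rz(yaw) Ry(pitch) Rx(roll)).
In Python, from workcell import status, vision, job gives the robot as it stands.
- The arm moves only by the tool move_arm, never from a script. Its argument "plan" is a list of rows, each an object with "offset": the shift along the tool's x, y, z in mm, a list of three; "angular": the turn, a rotation vector about the tool's x, y, z in units of 8 degrees (1.0 is 8 degrees), a list of three; "claw": the finger opening in mm, from 0 to 94. A call has 1 to 12 rows; each row is the pose to reach, as a shift and turn from the pose commanded when the call began, along the tool's axes at that moment; what a row does not reach only later rows make up. A row lasts 1/8 s, in which the tool goes at most 62.5 mm and 10.7 degrees, less where a joint would pass 70% of its speed; a pose out of reach is approached as far as the arm can. A call with a gripper value outside its range is refused whole. The fingers move at their own pace and stop on an object; the grip force is fixed at half the most. Time passes only in rows, so rows that repeat a pose let the fingers close. It gives the time, the measured TCP pose, the force, the opening and the grip force at its end, in the units of the state.
- status.read_state(): the state, without advancing time (a new reading comes with each control period).
- vision.capture(name): name is "scene" or "top" or "wrist"; returns the picture (400x640x3 uint8, red, green, blue); there is no depth.
- vision.camera_params(name): a dict with "fx", "fy", "cx", "cy" (pixels), "k1" (the pictures are not rectified: a ray, as slopes to the right and down, at radius r is drawn at 1 + k1 r^2 times it, then the intrinsics apply), "camera_from_world" (4x4, takes a point from world to camera coordinates). Camera axes: x right, y up, looking along -z (the intrinsics and any distortion apply to the point x, -y, -z); pixel columns grow to the right and rows downward; lengths in m; the calibration is good to about 2 mm. A picture is of the moment at which its call begins: read the wrist's pose just before it. camera_params takes no time and is no camera call; for the wrist camera it gives the pose at the moment of the call.
- job.hand_in(): hands the job in; it is judged then, once.
The state is a dict: "time_s": time; "qpos": joint angles; "joint_vel": joint speeds; "tau": joint torques, N m; "position": TCP position; "ee_rot": TCP orientation; "force": force on the tool from outside, world axes, zero at the start; "ft_torque": the same for the moment, N m; "gripper_width": finger opening in m; "grasp_force": force on a finger pad.
Only numpy, scipy, OpenCV 4.12 (cv2) and the standard library are available. Lean on these libraries where they do the work, as an engineer would, in place of code of your own. Each camera call takes 0.05 s, during which the arm holds its last target. There are 200 camera calls.

## Working session

There is one attempt and no reset: what is moved stays moved. The work goes in short steps, Python scripts to look and compute and a tool call to move; the robot and the scene stay as the last step left them, time stands still between calls to the robot, and variables do not carry over. Pictures are saved under pics/ and viewed, at most 10 in all, crops included, and the job is handed in when it is done.

Besides the shell and the picture viewer there is one more tool, called after "Request:" as name([rows], argument=value, ...), one row to a line, values as JSON. move_arm: Moves the arm, as the interface text tells. Its arguments: {"type":"object","properties":{"plan":{"type":"array","items":{"type":"object","properties":{"offset":{"type":"array","items":{"type":"number"}},"angular":{"type":"array","items":{"type":"number"}},"claw":{"type":"number"}}}}},"required":["plan"]}

```bash
mkdir -p pics
python3 - <<'E'
from workcell import status, vision
import cv2
for n in("scene","top"):
    cv2.imwrite(f"pics/{n}0.png",cv2.resize(vision.capture(n)[:,:,::-1],(800,500)))
    p=vision.camera_params(n);print(n,p)
s=status.read_state();print(s["position"],s["ee_rot"],s["time_s"])
E
```

```text
scene {'fx': 493.8736887384311, 'fy': 493.8736887384311, 'cx': 319.69192785623665, 'cy': 204.84941972015577, 'k1': -0.09428223723845112, 'camera_from_world': array([[-0.56066343,  0.82803633, -0.0035158 ,  0.25054704],
       [-0.44346416, -0.29667852,  0.84576675,  0.18478839],
       [ 0.69928253,  0.47574962,  0.53354124, -1.89287747],
       [ 0.        ,  0.        ,  0.        ,  1.        ]])}
top {'fx': 515.86506690391, 'fy': 515.86506690391, 'cx': 324.28257346082717, 'cy': 197.28190682388058, 'k1': -0.13157200936934627, 'camera_from_world': array([[ 0.0192618 , -0.99980245, -0.00490342,  0.10354683],
       [ 0.99785339,  0.01891677,  0.0626959 , -0.62694089],
       [-0.06259076, -0.00610054,  0.99802063, -1.64109504],
       [ 0.        ,  0.        ,  0.        ,  1.        ]])}
[0.28969071 0.60925777 0.22364723] [-1.79932473e+02  5.79838715e-03  1.54572294e+02] 0.1
```

View pics/scene0.png

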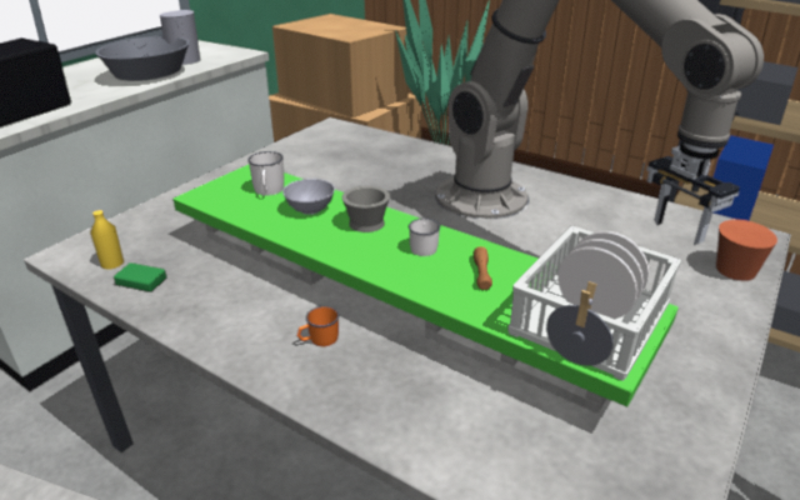

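View pics/top0.png

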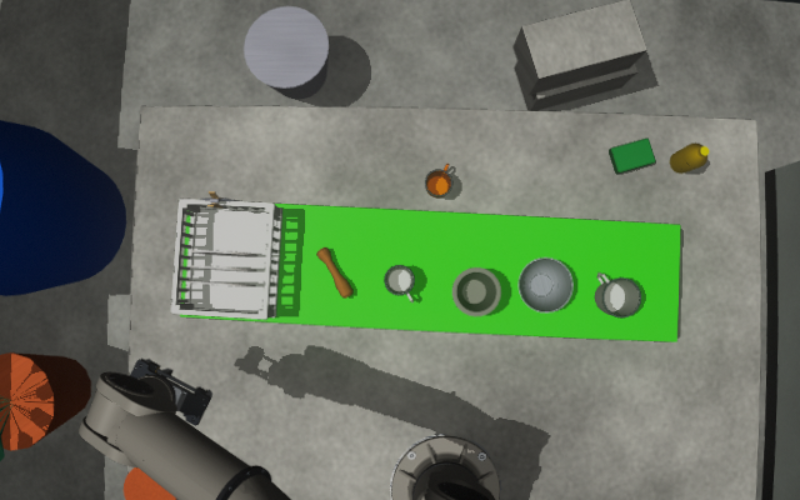

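The row in the top view (800x500) runs drainer, pestle (335,272), small cup (401,281), mortar (478,291), bowl (546,285) and large cup (620,297).

What could be mistaken for each target:
- **Small cup:** white cup (401,281), large white cup (620,297), orange cup (438,183). I choose (401,281).
- **Mortar:** grey mortar (478,291), steel bowl (546,285). I choose (478,291).
- **Pestle:** only (335,272).

Next is a close crop to check this.

Run:
```python
from workcell import vision
import cv2
a=vision.capture("top")[:,:,::-1]
cv2.imwrite("pics/topc.png",cv2.resize(a[180:270,240:400],(800,450),interpolation=cv2.INTER_CUBIC))
a=vision.capture("scene")[:,:,::-1]
cv2.imwrite("pics/scc.png",cv2.resize(a[140:240,260:420],(800,500),interpolation=cv2.INTER_CUBIC))
```

```text
(no output)
```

View pics/topc.png

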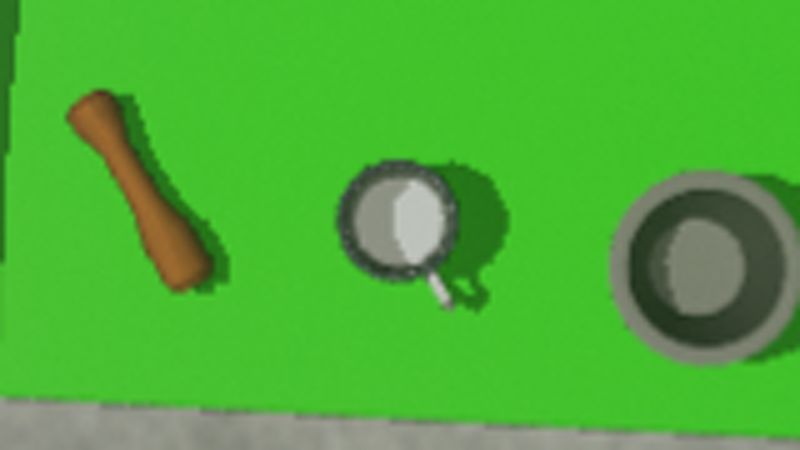

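View pics/scc.png

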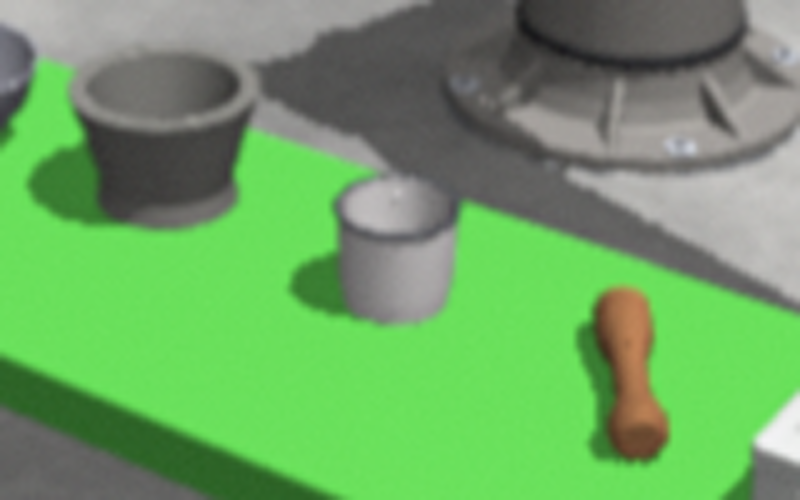

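The crop confirms the choice. In it the pestle middle is at (140,190), the small cup's rim centre at (399,220) with its handle at lower right, and the mortar rim centre at (707,268). The scene crop shows the same three at (632,372), (397,208) and (165,90).

```bash
cat > h.py <<'E'
from workcell import status, vision
import numpy as np, cv2
from scipy.spatial.transform import Rotation as R
def world(p,px,z):
    K=np.array([[p["fx"],0,p["cx"]],[0,p["fy"],p["cy"]],[0,0,1]])
    s=cv2.undistortPoints(np.array([[px]],float),K,np.array([p["k1"],0,0,0.]))[0,0]
    T=p["camera_from_world"]; d=T[:3,:3].T@np.array([s[0],-s[1],-1]); c=-T[:3,:3].T@T[:3,3]
    return c+d*(z-c[2])/d[2]
def go(target,rv=None):  # target TCP world -> tool offset mm
    s=status.read_state(); return R.from_euler("xyz",s["ee_rot"],degrees=True).inv().apply(np.array(target)-s["position"])*1000
E
python3 - <<'E'
from h import *
t=vision.camera_params("top");s=vision.camera_params("scene")
for n,a,b,z in(("cup",(399,220),(397,208),.188),("mortar",(707,268),(165,90),.203),("pestle",(140,190),(632,372),.144)):
    f=lambda q,o:(np.array(q)+.5)/5-.5+o
    print(n,world(t,f(a,(240,180)),z).round(4),world(s,f(b,(260,140)),z).round(4))
f=lambda q:(np.array(q)+.5)/5-.5+(240,180)
w=lambda q,z:world(t,f(q),z)
print("sizes",np.linalg.norm(w((338,220),.188)-w((460,220),.188)),np.linalg.norm(w((707,170),.203)-w((707,366),.203)),np.linalg.norm(w((82,93),.144)-w((195,288),.144)))
for q in((5,398),(798,438)):print("plank edge",w(q,.128))
for q in((168,201),(278,203),(270,320)):print("drainer", world(t,np.array(q)*.8,.238))
E
```

```text
cup [0.538  0.1271 0.188 ] [0.5426 0.1295 0.188 ]
mortar [ 0.5136 -0.0496  0.203 ] [ 0.522  -0.0438  0.203 ]
pestle [0.5532 0.2824 0.144 ] [0.5554 0.284  0.144 ]
sizes 0.07041304918796522 0.11187876625673293 0.13468759687619783
plank edge [0.42684566 0.36276031 0.128     ]
plank edge [ 0.41233667 -0.11376541  0.128     ]
drainer [0.70571157 0.66094884 0.238     ]
drainer [0.70451457 0.40409887 0.238     ]
drainer [0.44068993 0.41419559 0.238     ]
```

Sizes and heights agree with what was given. I'll lift and close the fingers, then cross to above the cup.

Run:
```python
from h import *
print(go((.539,.128,.40)))
```

```text
[-431.80888427 -327.83464914 -175.87758913]
```

Request:
move_arm([
  {"offset": [0, 0, -40], "angular": [0, 0, 0], "claw": 0},
  {"offset": [0, 0, -85], "angular": [0, 0, 0], "claw": 0},
  {"offset": [0, 0, -130], "angular": [0, 0, 0], "claw": 0},
  {"offset": [0, 0, -176], "angular": [0, 0, 0], "claw": 0},
  {"offset": [0, 0, -176], "angular": [0, 0, 0], "claw": 0},
])

```text
time_s: 0.82
position: [0.2903, 0.6105, 0.404]
ee_rot: [179.7, -0.0, 154.6]
force: [-0.1, 0.7, -0.9]
gripper_width: 0.0473
grasp_force: 0.0
```

Run:
```python
from h import *
print(go((.539,.128,.40)))
```

```text
[-431.81007115 -328.88231379    1.98170754]
```

Request:
move_arm([
  {"offset": [-36, -27, 0], "angular": [0, 0, 0], "claw": 0},
  {"offset": [-72, -55, 0], "angular": [0, 0, 0], "claw": 0},
  {"offset": [-108, -82, 0], "angular": [0, 0, 0], "claw": 0},
  {"offset": [-144, -109, 0], "angular": [0, 0, 0], "claw": 0},
  {"offset": [-180, -137, 0], "angular": [0, 0, 0], "claw": 0},
  {"offset": [-216, -164, 0], "angular": [0, 0, 0], "claw": 0},
  {"offset": [-252, -191, 0], "angular": [0, 0, 0], "claw": 0},
  {"offset": [-288, -219, 0], "angular": [0, 0, 0], "claw": 0},
  {"offset": [-324, -246, 0], "angular": [0, 0, 0], "claw": 0},
  {"offset": [-360, -274, 0], "angular": [0, 0, 0], "claw": 0},
  {"offset": [-396, -301, 0], "angular": [0, 0, 0], "claw": 0},
  {"offset": [-432, -328, 0], "angular": [0, 0, 0], "claw": 0},
])

```text
time_s: 2.33
position: [0.5393, 0.1264, 0.3994]
ee_rot: [-180.0, -0.0, 154.6]
force: [-0.1, 0.4, -0.7]
gripper_width: 0.0001
grasp_force: 0.0
```

Request:
move_arm([
  {"offset": [0, 0, 0], "angular": [0, 0, 0], "claw": 0},
  {"offset": [0, 0, 0], "angular": [0, 0, 0], "claw": 0},
  {"offset": [0, 0, 0], "angular": [0, 0, 0], "claw": 0},
  {"offset": [0, 0, 0], "angular": [0, 0, 0], "claw": 0},
])

```text
time_s: 2.82
position: [0.5388, 0.1287, 0.4001]
ee_rot: [-180.0, -0.0, 154.7]
force: [-0.3, -0.2, -0.1]
gripper_width: 0.0006
grasp_force: 0.0
```

Run:
```python
from h import *
s=status.read_state();print(s["position"],s["ee_rot"],s["qpos"],s["time_s"])
p=vision.camera_params("wrist");a=vision.capture("wrist")
print(p)
cv2.imwrite("pics/w1.png",cv2.resize(a[:,:,::-1],(800,500),interpolation=cv2.INTER_CUBIC))
```

```text
[0.53879877 0.12872141 0.40014388] [-1.79995611e+02 -1.17415349e-02  1.54651336e+02] [-41.8925379    6.33747319  24.37782284  94.73783185  -2.66068824
  79.50837985  47.4902048 ] 2.825
{'fx': 318.5837369092571, 'fy': 318.5837369092571, 'cx': 318.47622810257946, 'cy': 199.1153429401276, 'k1': -0.02338789067864758, 'camera_from_world': array([[ 4.29081257e-01,  9.03265433e-01, -9.12236567e-04,
        -3.47991929e-01],
       [-8.73522498e-01,  4.14694912e-01, -2.54924645e-01,
         4.88362735e-01],
       [-2.29886320e-01,  1.10180246e-01,  9.66960492e-01,
        -4.52135119e-01],
       [ 0.00000000e+00,  0.00000000e+00,  0.00000000e+00,
         1.00000000e+00]])}
```

View pics/w1.png

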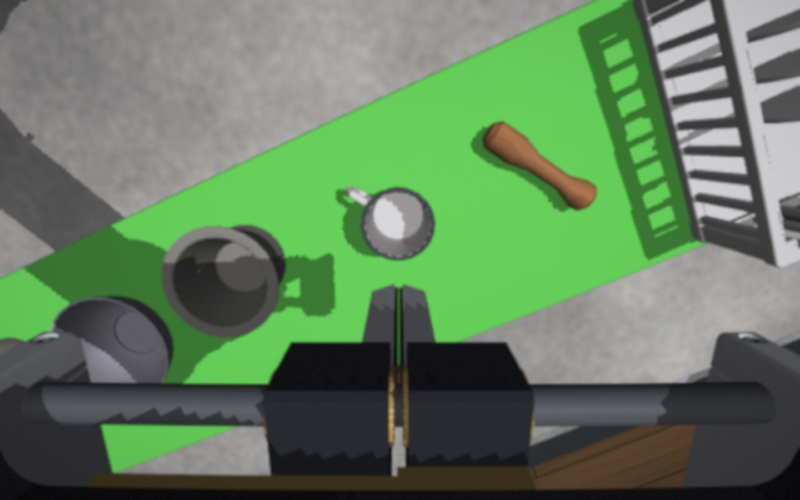

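The wrist view shows the small cup's rim centre at (398,224), the mortar rim centre at (221,282), and the pestle middle at (541,166) with its ends at (497,137) and (582,194).

Run:
```python
from h import *
p=vision.camera_params("wrist")
for q,z in(((398,224),.188),((221,282),.203),((541,166),.144)):print(world(p,(np.array(q)+.5)*.8-.5,z).round(4))
for n,t in(("cup",(.541,.128,.237)),):print(n,go(t))
```

```text
[0.5385 0.1293 0.188 ]
[ 0.514  -0.0465  0.203 ]
[0.5545 0.2849 0.144 ]
cup [ -2.17345804   0.4522922  163.21691848]
```

Request:
move_arm([
  {"offset": [0, 0, 25], "claw": 0, "angular": [0, 0, 0]},
  {"offset": [0, 0, 55], "claw": 0, "angular": [0, 0, 0]},
  {"offset": [0, 0, 85], "claw": 0, "angular": [0, 0, 0]},
  {"offset": [0, 0, 115], "claw": 0, "angular": [0, 0, 0]},
  {"offset": [0, 0, 140], "claw": 0, "angular": [0, 0, 0]},
  {"offset": [0, 0, 155], "claw": 0, "angular": [0, 0, 0]},
  {"offset": [0, 0, 163], "claw": 0, "angular": [0, 0, 0]},
  {"offset": [0, 0, 163], "claw": 0, "angular": [0, 0, 0]},
  {"offset": [0, 0, 163], "claw": 0, "angular": [0, 0, 0]},
  {"offset": [0, 0, 163], "claw": 0, "angular": [0, 0, 0]},
  {"offset": [0, 0, 163], "claw": 0, "angular": [0, 0, 0]},
  {"offset": [0, 0, 163], "claw": 0, "angular": [0, 0, 0]},
])

```text
time_s: 4.38
position: [0.5392, 0.1279, 0.2374]
ee_rot: [180.0, 0.0, 154.6]
force: [0.3, 0.4, -0.5]
gripper_width: 0.0006
grasp_force: 0.0
```

Request:
move_arm([
  {"offset": [0, 0, 0], "claw": 0, "angular": [0, 0, 0]},
  {"offset": [0, 0, 0], "claw": 0, "angular": [0, 0, 0]},
  {"offset": [0, 0, 0], "claw": 0, "angular": [0, 0, 0]},
  {"offset": [0, 0, 0], "claw": 0, "angular": [0, 0, 0]},
  {"offset": [0, 0, 0], "claw": 0, "angular": [0, 0, 0]},
  {"offset": [0, 0, 0], "claw": 0, "angular": [0, 0, 0]},
  {"offset": [0, 0, 0], "claw": 0, "angular": [0, 0, 0]},
  {"offset": [0, 0, 0], "claw": 0, "angular": [0, 0, 0]},
  {"offset": [0, 0, 0], "claw": 0, "angular": [0, 0, 0]},
  {"offset": [0, 0, 0], "claw": 0, "angular": [0, 0, 0]},
  {"offset": [0, 0, 0], "claw": 0, "angular": [0, 0, 0]},
  {"offset": [0, 0, 0], "claw": 0, "angular": [0, 0, 0]},
])

```text
time_s: 5.88
position: [0.5391, 0.1278, 0.2373]
ee_rot: [-180.0, -0.0, 154.6]
force: [0.2, -0.2, -0.5]
gripper_width: 0.0004
grasp_force: 0.0
```

Request:
move_arm([
  {"offset": [0, 0, 0], "claw": 0, "angular": [0, 0, 0]},
  {"offset": [0, 0, 0], "claw": 0, "angular": [0, 0, 0]},
  {"offset": [0, 0, 0], "claw": 0, "angular": [0, 0, 0]},
  {"offset": [0, 0, 0], "claw": 0, "angular": [0, 0, 0]},
  {"offset": [0, 0, 0], "claw": 0, "angular": [0, 0, 0]},
  {"offset": [0, 0, 0], "claw": 0, "angular": [0, 0, 0]},
  {"offset": [0, 0, 0], "claw": 0, "angular": [0, 0, 0]},
  {"offset": [0, 0, 0], "claw": 0, "angular": [0, 0, 0]},
])

```text
time_s: 6.88
position: [0.5391, 0.1278, 0.2373]
ee_rot: [-180.0, -0.0, 154.6]
force: [0.1, 0.9, 0.6]
gripper_width: 0.0005
grasp_force: 0.0
```

Run:
```python
from h import *
print(go((.515,-.0475,.40)),go((.515,-.0475,.252)))
```

```text
[ -53.52230676 -168.72026242 -162.72950096] [ -53.53386488 -168.70755277  -14.72950195]
```

Held for about 3 s at the cup. Next: lift, cross, and descend to the mortar.

Request:
move_arm([
  {"offset": [0, 0, -25], "claw": 0, "angular": [0, 0, 0]},
  {"offset": [0, 0, -65], "claw": 0, "angular": [0, 0, 0]},
  {"offset": [0, 0, -110], "claw": 0, "angular": [0, 0, 0]},
  {"offset": [0, 0, -145], "claw": 0, "angular": [0, 0, 0]},
  {"offset": [0, 0, -163], "claw": 0, "angular": [0, 0, 0]},
  {"offset": [-9, -28, -163], "claw": 0, "angular": [0, 0, 0]},
  {"offset": [-20, -64, -163], "claw": 0, "angular": [0, 0, 0]},
  {"offset": [-32, -100, -163], "claw": 0, "angular": [0, 0, 0]},
  {"offset": [-43, -136, -163], "claw": 0, "angular": [0, 0, 0]},
  {"offset": [-50, -158, -163], "claw": 0, "angular": [0, 0, 0]},
  {"offset": [-54, -169, -163], "claw": 0, "angular": [0, 0, 0]},
  {"offset": [-54, -169, -163], "claw": 0, "angular": [0, 0, 0]},
])

```text
time_s: 8.38
position: [0.5153, -0.048, 0.4]
ee_rot: [-180.0, -0.0, 154.5]
force: [-0.6, -0.3, 0.3]
gripper_width: 0.0002
grasp_force: 0.0
```

Request:
move_arm([
  {"offset": [0, 0, 25], "claw": 0, "angular": [0, 0, 0]},
  {"offset": [0, 0, 55], "claw": 0, "angular": [0, 0, 0]},
  {"offset": [0, 0, 85], "claw": 0, "angular": [0, 0, 0]},
  {"offset": [0, 0, 115], "claw": 0, "angular": [0, 0, 0]},
  {"offset": [0, 0, 135], "claw": 0, "angular": [0, 0, 0]},
  {"offset": [0, 0, 148], "claw": 0, "angular": [0, 0, 0]},
  {"offset": [0, 0, 148], "claw": 0, "angular": [0, 0, 0]},
  {"offset": [0, 0, 148], "claw": 0, "angular": [0, 0, 0]},
  {"offset": [0, 0, 148], "claw": 0, "angular": [0, 0, 0]},
])

```text
time_s: 9.5
position: [0.5157, -0.0479, 0.253]
ee_rot: [180.0, 0.0, 154.6]
force: [0.7, -0.4, 0.3]
gripper_width: 0.0006
grasp_force: 0.0
```

Request:
move_arm([
  {"offset": [0, 0, 0], "claw": 0, "angular": [0, 0, 0]},
  {"offset": [0, 0, 0], "claw": 0, "angular": [0, 0, 0]},
  {"offset": [0, 0, 0], "claw": 0, "angular": [0, 0, 0]},
  {"offset": [0, 0, 0], "claw": 0, "angular": [0, 0, 0]},
  {"offset": [0, 0, 0], "claw": 0, "angular": [0, 0, 0]},
  {"offset": [0, 0, 0], "claw": 0, "angular": [0, 0, 0]},
  {"offset": [0, 0, 0], "claw": 0, "angular": [0, 0, 0]},
  {"offset": [0, 0, 0], "claw": 0, "angular": [0, 0, 0]},
  {"offset": [0, 0, 0], "claw": 0, "angular": [0, 0, 0]},
  {"offset": [0, 0, 0], "claw": 0, "angular": [0, 0, 0]},
  {"offset": [0, 0, 0], "claw": 0, "angular": [0, 0, 0]},
  {"offset": [0, 0, 0], "claw": 0, "angular": [0, 0, 0]},
])

```text
time_s: 11.0
position: [0.5153, -0.048, 0.2523]
ee_rot: [-180.0, -0.0, 154.6]
force: [-0.2, 0.8, 0.1]
gripper_width: 0.0001
grasp_force: 0.0
```

Request:
move_arm([
  {"offset": [0, 0, 0], "claw": 0, "angular": [0, 0, 0]},
  {"offset": [0, 0, 0], "claw": 0, "angular": [0, 0, 0]},
  {"offset": [0, 0, 0], "claw": 0, "angular": [0, 0, 0]},
  {"offset": [0, 0, 0], "claw": 0, "angular": [0, 0, 0]},
  {"offset": [0, 0, 0], "claw": 0, "angular": [0, 0, 0]},
  {"offset": [0, 0, 0], "claw": 0, "angular": [0, 0, 0]},
  {"offset": [0, 0, 0], "claw": 0, "angular": [0, 0, 0]},
  {"offset": [0, 0, 0], "claw": 0, "angular": [0, 0, 0]},
  {"offset": [0, 0, 0], "claw": 0, "angular": [0, 0, 0]},
  {"offset": [0, 0, 0], "claw": 0, "angular": [0, 0, 0]},
])

```text
time_s: 12.25
position: [0.5153, -0.048, 0.2523]
ee_rot: [-180.0, -0.0, 154.6]
force: [0.3, 1.1, 0.0]
gripper_width: 0.0004
grasp_force: 0.0
```

Run:
```python
from h import *
print(go((.554,.284,.40)),go((.554,.284,.197)))
```

```text
[ 107.64277472  316.42862333 -147.75070657] [107.64033437 316.4435277   55.24929286]
```

Request:
move_arm([
  {"offset": [0, 0, -30], "claw": 0, "angular": [0, 0, 0]},
  {"offset": [0, 0, -70], "claw": 0, "angular": [0, 0, 0]},
  {"offset": [0, 0, -110], "claw": 0, "angular": [0, 0, 0]},
  {"offset": [0, 0, -140], "claw": 0, "angular": [0, 0, 0]},
  {"offset": [0, 0, -148], "claw": 0, "angular": [0, 0, 0]},
  {"offset": [0, 0, -148], "claw": 0, "angular": [0, 0, 0]},
])

```text
time_s: 13.0
position: [0.5153, -0.0479, 0.4]
ee_rot: [180.0, -0.0, 154.6]
force: [-0.4, -0.7, 0.0]
gripper_width: 0.0005
grasp_force: 0.0
```

Request:
move_arm([
  {"offset": [8, 24, 0], "claw": 0, "angular": [0, 0, 0]},
  {"offset": [20, 60, 0], "claw": 0, "angular": [0, 0, 0]},
  {"offset": [34, 100, 0], "claw": 0, "angular": [0, 0, 0]},
  {"offset": [48, 140, 0], "claw": 0, "angular": [0, 0, 0]},
  {"offset": [61, 180, 0], "claw": 0, "angular": [0, 0, 0]},
  {"offset": [75, 220, 0], "claw": 0, "angular": [0, 0, 0]},
  {"offset": [88, 260, 0], "claw": 0, "angular": [0, 0, 0]},
  {"offset": [99, 292, 0], "claw": 0, "angular": [0, 0, 0]},
  {"offset": [108, 316, 0], "claw": 0, "angular": [0, 0, 0]},
  {"offset": [108, 316, 0], "claw": 0, "angular": [0, 0, 0]},
  {"offset": [108, 316, 0], "claw": 0, "angular": [0, 0, 0]},
])

```text
time_s: 14.38
position: [0.5537, 0.2826, 0.3999]
ee_rot: [-180.0, 0.0, 154.5]
force: [-1.0, 0.5, -0.7]
gripper_width: 0.0005
grasp_force: 0.0
```

Run:
```python
from h import *
s=status.read_state();print(s["position"],s["ee_rot"],s["time_s"],go((.554,.284,.197)))
p=vision.camera_params("wrist");a=vision.capture("wrist")
T=p["camera_from_world"]
np.savez("w2",**{k:np.array(v) for k,v in p.items()})
cv2.imwrite("pics/w2.png",cv2.resize(a[:,:,::-1],(800,500),interpolation=cv2.INTER_CUBIC))
```

```text
[0.55366234 0.28264664 0.39993149] [-1.79952607e+02  2.72906460e-03  1.54504692e+02] 14.375 [  0.28742405   1.53476616 202.93027157]
```

View pics/w2.png

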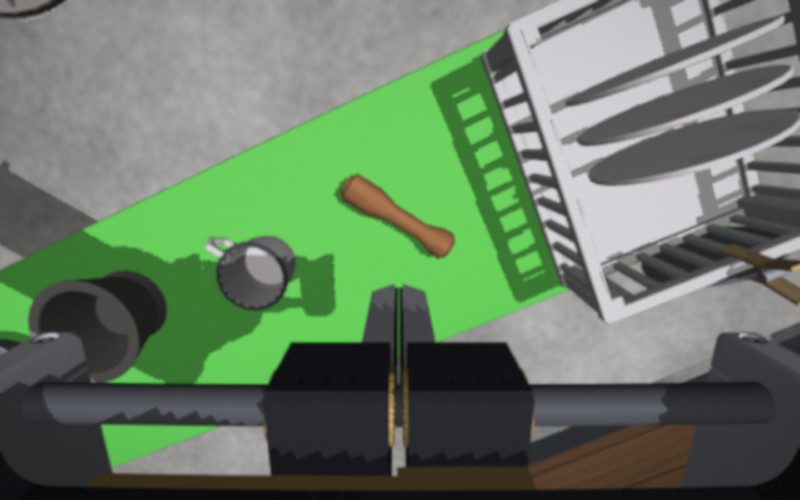

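The pestle ends are at (352,188) and (444,245), so its middle is at (399,216), and the drainer rim is well to the right. I check this before going down.

Run:
```python
from h import *
p=vision.camera_params("wrist")
f=lambda q,z:world(p,(np.array(q)+.5)*.8-.5,z).round(4)
print(f((399,216),.144),f((512,32),.238),f((606,320),.238))
```

```text
[0.5538 0.284  0.144 ] [0.4503 0.4261 0.238 ] [0.7022 0.4166 0.238 ]
```

Request:
move_arm([
  {"offset": [0, 0, 25], "claw": 0, "angular": [0, 0, 0]},
  {"offset": [0, 0, 60], "claw": 0, "angular": [0, 0, 0]},
  {"offset": [0, 0, 95], "claw": 0, "angular": [0, 0, 0]},
  {"offset": [0, 0, 130], "claw": 0, "angular": [0, 0, 0]},
  {"offset": [0, 0, 160], "claw": 0, "angular": [0, 0, 0]},
  {"offset": [0, 0, 185], "claw": 0, "angular": [0, 0, 0]},
  {"offset": [0, 1, 197], "claw": 0, "angular": [0, 0, 0]},
  {"offset": [0, 1, 202], "claw": 0, "angular": [0, 0, 0]},
  {"offset": [0, 1, 202], "claw": 0, "angular": [0, 0, 0]},
  {"offset": [0, 1, 202], "claw": 0, "angular": [0, 0, 0]},
  {"offset": [0, 1, 202], "claw": 0, "angular": [0, 0, 0]},
])

```text
time_s: 15.8
position: [0.5541, 0.2848, 0.1989]
ee_rot: [180.0, 0.0, 154.6]
force: [0.0, -0.1, 0.1]
gripper_width: 0.0004
grasp_force: 0.0
```

Request:
move_arm([
  {"offset": [0, 0, 0], "claw": 0, "angular": [0, 0, 0]},
  {"offset": [0, 0, 0], "claw": 0, "angular": [0, 0, 0]},
  {"offset": [0, 0, 0], "claw": 0, "angular": [0, 0, 0]},
  {"offset": [0, 0, 0], "claw": 0, "angular": [0, 0, 0]},
  {"offset": [0, 0, 0], "claw": 0, "angular": [0, 0, 0]},
  {"offset": [0, 0, 0], "claw": 0, "angular": [0, 0, 0]},
  {"offset": [0, 0, 0], "claw": 0, "angular": [0, 0, 0]},
  {"offset": [0, 0, 0], "claw": 0, "angular": [0, 0, 0]},
  {"offset": [0, 0, 0], "claw": 0, "angular": [0, 0, 0]},
  {"offset": [0, 0, 0], "claw": 0, "angular": [0, 0, 0]},
  {"offset": [0, 0, 0], "claw": 0, "angular": [0, 0, 0]},
  {"offset": [0, 0, 0], "claw": 0, "angular": [0, 0, 0]},
])

```text
time_s: 17.3
position: [0.5539, 0.2847, 0.1983]
ee_rot: [-180.0, 0.0, 154.6]
force: [-0.4, -0.0, -0.5]
gripper_width: 0.0006
grasp_force: 0.0
```

Request:
move_arm([
  {"offset": [0, 0, 0], "claw": 0, "angular": [0, 0, 0]},
  {"offset": [0, 0, 0], "claw": 0, "angular": [0, 0, 0]},
  {"offset": [0, 0, 0], "claw": 0, "angular": [0, 0, 0]},
  {"offset": [0, 0, 0], "claw": 0, "angular": [0, 0, 0]},
  {"offset": [0, 0, 0], "claw": 0, "angular": [0, 0, 0]},
  {"offset": [0, 0, 0], "claw": 0, "angular": [0, 0, 0]},
  {"offset": [0, 0, 0], "claw": 0, "angular": [0, 0, 0]},
  {"offset": [0, 0, 0], "claw": 0, "angular": [0, 0, 0]},
  {"offset": [0, 0, 0], "claw": 0, "angular": [0, 0, 0]},
  {"offset": [0, 0, 0], "claw": 0, "angular": [0, 0, 0]},
  {"offset": [0, 0, 0], "claw": 0, "angular": [0, 0, 0]},
  {"offset": [0, 0, 0], "claw": 0, "angular": [0, 0, 0]},
])

```text
time_s: 18.8
position: [0.5539, 0.2847, 0.1983]
ee_rot: [-180.0, -0.0, 154.6]
force: [-0.1, -0.1, 0.2]
gripper_width: 0.0004
grasp_force: 0.0
```

Run:
```python
from h import *
a=vision.capture("scene")[:,:,::-1]
cv2.imwrite("pics/end.png",cv2.resize(a[100:300,220:540],(800,500),interpolation=cv2.INTER_CUBIC))
```

```text
(no output)
```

View pics/end.png

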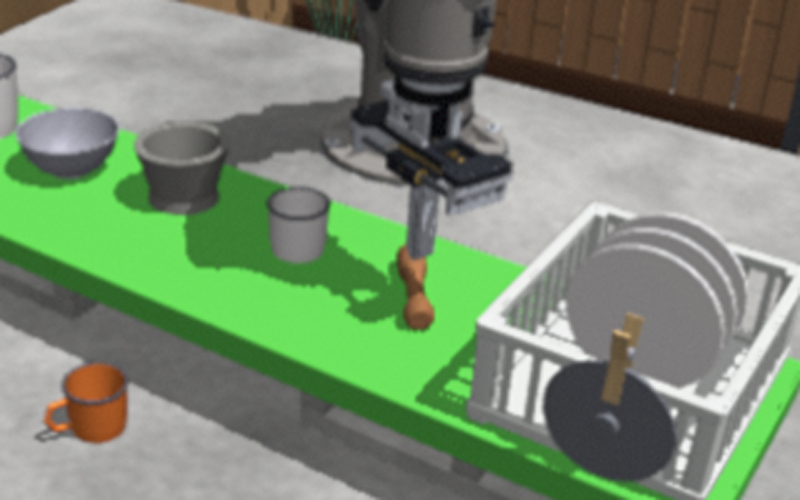

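The fingertips (420,255) hover over the middle of the pestle (414,285), and nothing has been touched or shifted.

```bash
python3 -c "
from workcell import job;print(job.hand_in())"
```

```text
the job is handed in; nothing more can be done
None
```

I pointed at the small cup, then the mortar, then the pestle, holding about 3 cm above each for over two seconds with nothing touched, and handed the job in at about 19 s, still pointing at the pestle.

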